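# Denest a clinging drying tray

### The job

Slide the stack of nested drying trays along its wooden board, without lifting it, until it is fully home against the end stop under the two steel keeper strips, which then hold the lower trays down. The top tray clings to the one below at all four corners: raise one corner first so that the tray stands clearly tilted while the opposite corner still sits down, then lift this tray alone clear, leaving the other three at home. Finish while still holding it, level and open side up, centred over and in line with the blue outline where the stack had waited and at least a hand's breadth (10 cm) above the board; leave the things around alone.

Things in the scene. Friction and masses are not known exactly. Their poses are not given: they have to be found in the camera images.
- slide_board: Plywood board, 187 x 330 x 12 mm, fixed to the table. Origin: centre of its underside; z up, y along the slide towards the end stop. Wooden fences 16 mm wide, 38 mm high above the board's top, run along both long sides, leaving a channel 155 mm wide; the -y end is open, a stop of the same height closes the +y end (inner face at y = 151 mm). Nothing of it is higher than 55 mm over the table
- waiting_mark (a point): Centre of the blue painted outline on the board's top, at y = -72 mm of the board; the outline has a tray's shape. The stack starts about here (within 3 cm along the slide)
- home_mark (a point): Point on the board's top, y = 88 mm of the board, above which the stack's centre stands when its rim touches the end stop; within 7 mm counts as home. Here a steel keeper strip on each fence (y = 19 to 150 mm), 3 mm thick, underside 38 mm above the board's top, reaches 8 mm in over the channel: the lowest tray's rim slides beneath and is held down
- lower_trays: The three lower trays, nested, stuck fast together, one loose body of about 0.3 kg. Origin: centre of the lowest underside; axes parallel to the board's. Outline 150 (x) x 126 (y) mm, corners cut at 45 degrees; 72 mm high. Rims 9 mm wide, 10 mm high, lie 26-36, 44-54, 62-72 mm above the origin, with 8 mm gaps between
- lower_centre (a point): Centre of the three lower trays, 36 mm above their origin. On the waxed board they slide, with the top tray on, at a push of about 1 N (push or pull gently; a high push tips them against the keepers). Only their weight holds them down until they are home under the keeper strips: pull up on the top tray before that and they come along
- top_tray: Top tray, dark green-grey plastic, about 0.1 kg, nested: its origin (centre of its underside) is 54 mm above that of the lower trays, axes parallel. Outline 150 (x) x 126 (y) mm, corners cut at 45 degrees (face 34 mm long), 36 mm high; rim 9 mm wide with a 10 mm skirt at its top; open pan 132 x 108 mm at the top, 34 mm deep, walls sloping in by 8 mm
- tray_centre (a point): Centre of the top tray, half-way up (18 mm above its underside); axes as the tray's. Under each corner a snap bead holds it down with some 5 N and lets go after about 5 mm of lift of that corner. It can be gripped by the rim from above, one finger inside the pan and one outside
- corner_nr (a point): Corner of the top tray at its -x -y side: middle of the cut corner's rim, in the middle of its 9 mm width and 10 mm height (5 mm below the rim's top). The cut face looks along (-1, -1) in the tray's x, y axes
- corner_nl (a point): Corner of the top tray at its -x +y side: middle of the cut corner's rim, in the middle of its 9 mm width and 10 mm height (5 mm below the rim's top). The cut face looks along (-1, +1) in the tray's x, y axes
- corner_fr (a point): Corner of the top tray at its +x -y side: middle of the cut corner's rim, in the middle of its 9 mm width and 10 mm height (5 mm below the rim's top). The cut face looks along (+1, -1) in the tray's x, y axes
- corner_fl (a point): Corner of the top tray at its +x +y side: middle of the cut corner's rim, in the middle of its 9 mm width and 10 mm height (5 mm below the rim's top). The cut face looks along (+1, +1) in the tray's x, y axes
- shell_dish: Clay shell dish, 78 x 108 x 42 mm, bystander; origin at the centre of its underside
- stamp: Small turned wooden stamp, 26 mm wide, 54 mm high, bystander; origin at the centre of its underside
- water_cup: White water cup, 69 mm wide, 64 mm high, bystander; origin at the centre of its underside
- cobalt_jar: Blue jar with a black lid, 56 mm wide, 70 mm high, bystander; origin at the centre of its underside

How it is judged:
By the outcome, as a careful person would: the job done as asked, in the order asked, and still so for the second after the job is handed in, while the arm keeps its last pose, push and grip.
It also fails if it takes over 51 s, if anything falls off the work surface, if the arm or the gripper's body presses on something with over 40 N, if the wrist force passes 120 N, or if a joint passes its speed limit or range.

### The arm

A 6-joint arm with a two-finger parallel gripper is mounted at the origin on a cart in front of the work surface, level with it; the furniture and walls round the work are solid. World frame = base frame: x ahead of the robot, y to its left, z up, the work surface at z = 0. Lengths are in m, angles in degrees, forces in N, time in s.
With the tool pointing down it reaches from about 0.3 to 0.875 m from the base axis. Payload 6.4 kg.
Tool frame: the origin (TCP) lies at the very end of the fingers, on their centre line; the grasp point (between the pads) lies 19 mm behind it; z points along the fingers, y is the line along which they close (so a half turn about z gives the same grasp; the last joint's range is limited). The gripper opens to 85 mm and grips with 20 to 120 N. Pads are 22 mm wide; open, the fingers measure 114 mm over their backs; the gripper's body (76 mm by 85 mm) begins 54 mm behind the grasp point. The pads swing forward as they close: fully open they stand 13 mm farther back than shut.
Start: joints at [58.138, 10.359, 92.074, -0, 77.567, -11.82], TCP at [0.197, 0.54, 0.231] pointing down, gripper open.
Joint ranges: [-171.53, 171.53], [-51.25, 118.39], [17.06, 147.69], [-65.23, 245.23], [0, 150.52], [-178.68, 178.68]. Speed limits (degrees/s): [147.25, 147.25, 172.46, 180, 180, 180].

### API

Orientations are given as a 3x3 rotation matrix whose columns are the frame's x, y, z axes.
In Python, from cell import manip gives the robot as it stands. The module is installed in compiled form; this text tells all that it offers.
- The arm moves only by the tool drive_tool, never from a script. Its argument "deltas" is a list of rows, each an object with "delta_pos": the shift along the tool's x, y, z in cm, a list of three; "delta_rot": the turn, a rotation vector about the tool's x, y, z in rad, a list of three; "claw": the closure, from -1 (fully open) to 1 (shut), so that 0 is half open. A call has 1 to 10 rows; each row shifts and turns the commanded pose from where the row before left it, along the tool's axes as they then stand; what a row does not reach is not made up. A row lasts 1/8 s, in which the tool goes at most 62.5 mm and 10.7 degrees, less where a joint would pass 70% of its speed; a pose out of reach is approached as far as the arm can. A call with a gripper value outside its range is refused whole. The fingers move at their own pace and stop on an object; the grip force is fixed at half the most. Time passes only in rows, so rows that do not move let the fingers close. It gives the time, the measured TCP pose, the force, the opening and the grip force at its end, in the units of the state.
- manip.get_state(): the state, without advancing time (a new reading comes with each control period).
- manip.capture(name): name is "scene" or "side" or "wrist"; returns a dict with "frame" (480x640x3 uint8, red, green, blue), "z_map" (480x640 float32, m along the optical axis (not along the pixel's ray), 0 where there is no reading), "fov_y" (degrees; the focal length in pixels is half the picture's height over the tangent of half this angle, whatever the lens; pixels are square), "cx", "cy" (the principal point, pixels), "extrinsics" (4x4, takes a point from camera to world coordinates); the wrist camera has in their place "hand_eye" (4x4, takes a point from camera to tool coordinates, whose origin is the TCP and whose axes are the flange's). Camera axes: x right, y down, z forward; pixel columns grow to the right and rows downward; lengths in m; the calibration is good to about 2 mm. The wrist camera is an equidistant fisheye: a pixel r from the principal point sees the ray r / f radians off the axis. A picture is of the moment at which its call begins: read the wrist's pose just before it.
- manip.job_done(): hands the job in; it is judged then, once.
The state is a dict: "time_s": time; "qpos": joint angles; "dq": joint speeds; "joint_efforts": joint torques, N m; "position": TCP position; "orientation": TCP orientation; "wrist_force": force on the tool from outside, world axes, zero at the start; "wrist_torque": the same for the moment, N m; "gripper_width": finger opening in m; "grasp_force": force on a finger pad.
Only numpy, scipy, OpenCV 4.12 (cv2) and the standard library are available. Lean on these libraries where they do the work, as an engineer would, in place of code of your own. Each camera call takes 0.05 s, during which the arm holds its last target. There are 200 camera calls.

## Working session

There is one attempt and no reset: what is moved stays moved. The work goes in short steps, Python scripts to look and compute and a tool call to move; the robot and the scene stay as the last step left them, time stands still between calls to the robot, and variables do not carry over. Pictures are saved under pics/ and viewed, at most 10 in all, crops included, and the job is handed in when it is done.

Besides the shell and the picture viewer there is one more tool, called by a JSON object that holds its "fn" and its "kwargs". drive_tool: Moves the arm, as the interface text tells. Its arguments: {"type":"object","properties":{"deltas":{"type":"array","items":{"type":"object","properties":{"delta_pos":{"type":"array","items":{"type":"number"}},"delta_rot":{"type":"array","items":{"type":"number"}},"claw":{"type":"number"}}}}},"required":["deltas"]}

```bash
mkdir -p pics; cat > h.py <<'E'
import numpy as np, cv2
from cell import manip
def cap(n):
    c=manip.capture(n); return c
def world(c,u,v,z=None):
    f=240/np.tan(np.radians(c["fov_y"]/2)); E=c["extrinsics"]
    d=np.array([(u-c["cx"])/f,(v-c["cy"])/f,1.])
    if z is None: p=d*c["z_map"][int(v),int(u)]; return E[:3,:3]@p+E[:3,3]
    r=E[:3,:3]@d; return E[:3,3]+r*(z-E[2,3])/r[2]
def cloud(c):
    f=240/np.tan(np.radians(c["fov_y"]/2)); v,u=np.mgrid[:480,:640]; Z=c["z_map"]
    P=np.stack([(u-c["cx"])/f*Z,(v-c["cy"])/f*Z,Z],-1); P=P@c["extrinsics"][:3,:3].T+c["extrinsics"][:3,3]
    P[Z==0]=np.nan; return P
E
python3 - <<'E'
from h import *
import pickle
s=manip.get_state();print(s["time_s"],s["position"],s["orientation"],s["gripper_width"])
for n in("scene","side"):
    c=cap(n);cv2.imwrite(f"pics/{n}0.png",c["frame"][:,:,::-1]);pickle.dump(c,open(n+"0.pkl","wb"))
    print(n,c["fov_y"],c["extrinsics"].round(3).tolist())
E
```

```text
0.0 [0.19675416 0.53969739 0.23038677] [[-9.39451071e-01  3.42681804e-01 -9.31224048e-04]
 [ 3.42682874e-01  9.39449968e-01 -1.48537308e-03]
 [ 3.65828074e-04 -1.71454986e-03 -9.99998463e-01]] 0.08581867802632663
scene 54.42782900453896 [[0.793, -0.275, 0.543, -0.037], [-0.609, -0.391, 0.69, -0.828], [0.023, -0.878, -0.478, 0.638], [0.0, 0.0, 0.0, 1.0]]
side 43.33549952921924 [[0.875, -0.181, 0.449, -0.025], [-0.484, -0.361, 0.797, -1.091], [0.017, -0.915, -0.404, 0.63], [0.0, 0.0, 0.0, 1.0]]
```

View pics/scene0.png

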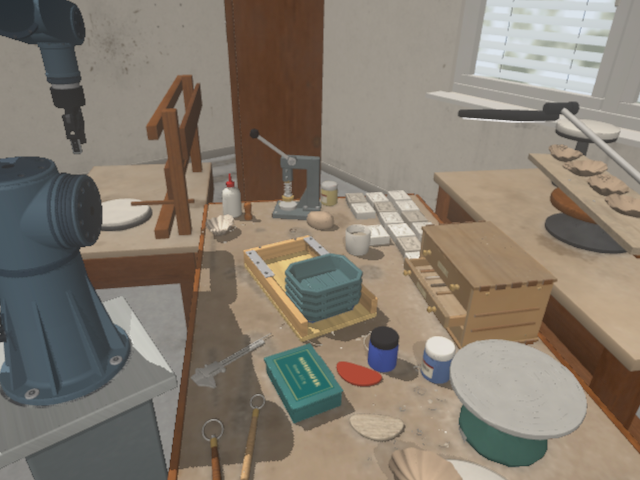

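View pics/side0.png

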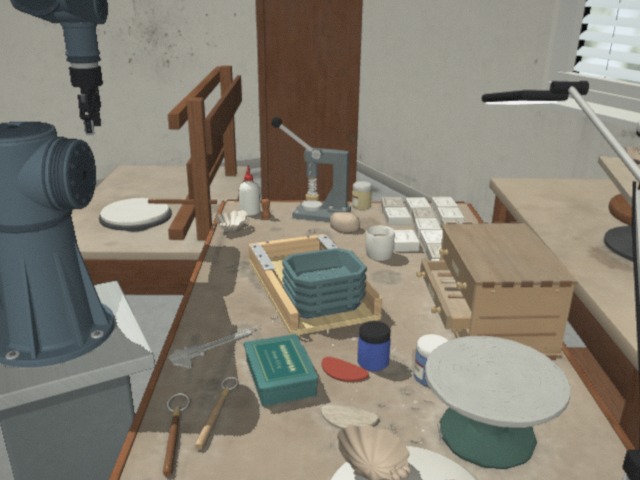

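The scene picture shows the stack at about (322,285) on the board, the keepers at (258,262) and (317,245), the cup at (357,240) and the jar at (383,350). In the side view the stack is near (325,280). Next I'll measure these with the depth maps.

```bash
python3 - <<'E'
from h import *
import pickle
A=[]
for n in("scene","side"):
    c=pickle.load(open(n+"0.pkl","rb"));P=cloud(c)
    q=world(c,322 if n=="scene" else 325,268,.102);print(n,"centre guess",q)
    D=P.reshape(-1,3);D=D[~np.isnan(D[:,0])]
    near=D[np.hypot(*(D[:,:2]-q[:2]).T)<.28]
    rim=near[(abs(near[:,2]-.102)<.004)&(np.hypot(*(near[:,:2]-q[:2]).T)<.13)]
    print("rim",len(rim),cv2.minAreaRect(rim[:,:2].astype(np.float32)),np.median(rim[:,2]))
    fen=near[(near[:,2]>.046)&(near[:,2]<.057)]
    print("fence",len(fen),cv2.minAreaRect(fen[:,:2].astype(np.float32)))
    A.append(D)
for z,(lo,hi) in {"rim":(.097,.106),"fence":(.045,.058),"any":(.02,.13)}.items():
    H=np.zeros((600,800,3),np.uint8)
    for D,k in zip(A,(1,2)):
        S=D[(D[:,2]>lo)&(D[:,2]<hi)]
        i=((S[:,0]-.1)*1000).astype(int);j=((S[:,1]+.4)*1000).astype(int)
        m=(i>=0)&(i<600)&(j>=0)&(j<800);H[599-i[m],799-j[m],k]=255
    cv2.imwrite(f"pics/top_{z}.png",H)
E
```

```text
scene centre guess [ 0.49672367 -0.1488543   0.102     ]
rim 612 ((0.4950332045555115, -0.1576898694038391), (0.13056595623493195, 0.15134549140930176), 80.77259826660156) 0.10056414780344392
fence 1744 ((0.5598209500312805, -0.17287832498550415), (0.5136539936065674, 0.3261773884296417), 80.73917388916016)
side centre guess [ 0.48587045 -0.17790188  0.102     ]
rim 726 ((0.493877649307251, -0.15807044506072998), (0.13001830875873566, 0.15123675763607025), 80.47285461425781) 0.10149967990433972
fence 1980 ((0.5456458926200867, -0.18464094400405884), (0.543647050857544, 0.3039858043193817), 80.84196472167969)
```

View pics/top_any.png

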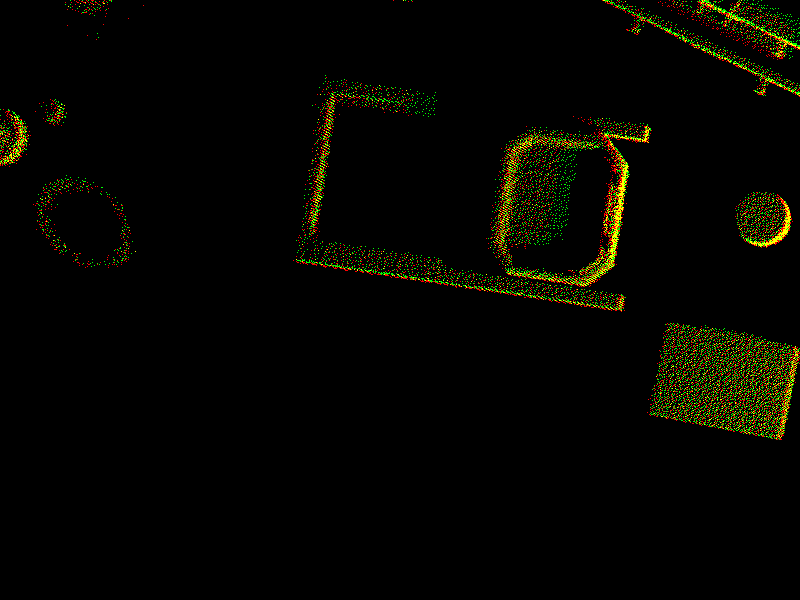

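The top-down map shows the rim outline at about (562,207), the U-shaped fence and stop, and no obstacle beside the board's open end. The shell dish and jar are well clear. Now I'll fit the pose precisely.

```bash
python3 - <<'E'
from h import *
import pickle
from scipy.optimize import minimize
D=np.vstack([ (lambda P:P[~np.isnan(P[:,0])])(cloud(pickle.load(open(n+"0.pkl","rb"))).reshape(-1,3)) for n in("scene","side")])
def loc(p,Q): # p: x,y,a ; board y=(sin a,cos a)
    d=Q[:,:2]-p[:2];s,c=np.sin(p[2]),np.cos(p[2]); return np.stack([d@[c,-s],d@[s,c]],1)
p=np.array([.506,-.07,np.radians(8)])
def sb(q,cx,cy,hx,hy): return np.maximum(abs(q[:,0]-cx)-hx,abs(q[:,1]-cy)-hy)
def fsd(q): return np.min([sb(q,-85.5e-3,0,.008,.165),sb(q,85.5e-3,0,.008,.165),sb(q,0,.158,.0935,.007)],0)
for it in range(3):
    q=loc(p,D);F=D[(D[:,2]>.0475)&(D[:,2]<.056)&(abs(q[:,0])<.108)&(abs(q[:,1])<.18)&(sb(q,0,-.07,.077,.11)>0)]
    def cost(p):
        d=fsd(loc(p,F)); return np.mean(np.minimum(np.maximum(d,0)/.002,2)**2)
    p=minimize(cost,p,method="Nelder-Mead",options=dict(initial_simplex=p+np.vstack([np.zeros(3),np.diag([.01,.01,.03])]))).x
    print(len(F),p[:2],np.degrees(p[2]),cost(p))
q=loc(p,D);S=(D[:,2]>.097)&(D[:,2]<.105)&(abs(q[:,0])<.1)&(q[:,1]<.05)&(q[:,1]>-.2);R=D[S]
def rsd(q):
    a=abs(q);o=np.max([a[:,0]-.075,a[:,1]-.063,(a[:,0]+a[:,1]-.138+.024)/2**.5],0); return np.maximum(o,-.009-o)
def c2(t): d=rsd(loc(t,R)); return np.mean(np.minimum(np.maximum(d,0)/.002,2)**2)
t=np.array([.495,-.158,p[2]])
t=minimize(c2,t,method="Nelder-Mead",options=dict(initial_simplex=t+np.vstack([np.zeros(3),np.diag([.005,.005,.02])]))).x
print("tray",t[:2],np.degrees(t[2]),c2(t),"in board",loc(p,t[None]),"median z",np.median(R[:,2]))
np.save("board.npy",p)
s,c=np.sin(p[2]),np.cos(p[2])
for y in(-.072,.088): print(y,p[0]+y*s,p[1]+y*c)
E
```

```text
2246 [ 0.50655554 -0.07407415] 8.826613208630222 0.34344942311626325
2265 [ 0.50656713 -0.07407192] 8.828848349579447 0.34394214252273064
2265 [ 0.50657746 -0.07407816] 8.827014445308857 0.3439409917493208
tray [ 0.49335745 -0.15873785] 8.685976578586498 0.058319820565258175 in board [[-7.22574957e-05 -8.56856295e-02]] median z 0.10078907780600382
-0.072 0.495528932484675 -0.14522539840712298
0.088 0.5200812140952278 0.012879584018213958
```

```bash
cat >> h.py <<'E'
from scipy.spatial.transform import Rotation as Ro
p=np.load("board.npy"); sa,ca=np.sin(p[2]),np.cos(p[2])
BX=np.array([ca,-sa,0]);BY=np.array([sa,ca,0]);Z=np.array([0,0,1.]);B0=np.array([p[0],p[1],0])
B=lambda x,y,z: B0+x*BX+y*BY+z*Z
def tool(ydir,tilt=0):  # tool y along ydir, z down, then tilted so that tip goes towards tool x
    y=ydir/np.linalg.norm(ydir); x=np.cross(y,-Z); R=np.stack([x,y,-Z],1)
    return R@Ro.from_rotvec([0,np.radians(tilt),0]).as_matrix()
def plan(P,R,P1,R1,n):
    w=Ro.from_matrix(R.T@R1).as_rotvec()/n; rows=[]
    for k in range(n):
        Rk=R@Ro.from_rotvec(w*k).as_matrix(); rows.append((Rk.T@(P1-P)/n*100).round(2).tolist())
    print("n",n,"rot/row",w.round(4).tolist(),"deg",np.degrees(np.linalg.norm(w)).round(2))
    print(*rows,sep="\n")
E
python3 - <<'E'
from h import *
import pickle
D=np.vstack([ (lambda P:P[~np.isnan(P[:,0])])(cloud(pickle.load(open(n+"0.pkl","rb"))).reshape(-1,3)) for n in("scene","side")])
D=D[(D[:,2]>.12)&(D[:,2]<.6)&(abs(D[:,1])<.75)&(D[:,0]>.12)&(D[:,0]<.75)]
h,_,_=np.histogram2d(D[:,0],D[:,1],bins=[np.arange(.1,.8,.05),np.arange(-.7,.8,.05)]);
for i,j in zip(*np.nonzero(h>5)): print((round(.1+.05*i,2),round(-.7+.05*j,2)),end=" ")
s=manip.get_state();print()
T=B(0,-.185,.15);print(T);print(tool(BX,20))
r=lambda d:Ro.from_matrix(s["orientation"].T@tool(BX,d)).as_rotvec();print(r(0),r(20))
E
```

```text
(np.float64(0.1), np.float64(0.3)) (np.float64(0.1), np.float64(0.35)) (np.float64(0.1), np.float64(0.5)) (np.float64(0.1), np.float64(0.55)) (np.float64(0.15), np.float64(0.35)) (np.float64(0.15), np.float64(0.4)) (np.float64(0.15), np.float64(0.45)) (np.float64(0.15), np.float64(0.5)) (np.float64(0.15), np.float64(0.55)) (np.float64(0.2), np.float64(0.4)) (np.float64(0.2), np.float64(0.45)) (np.float64(0.2), np.float64(0.5)) (np.float64(0.2), np.float64(0.55)) (np.float64(0.25), np.float64(0.5)) (np.float64(0.45), np.float64(0.7)) (np.float64(0.55), np.float64(0.4)) (np.float64(0.6), np.float64(-0.7)) (np.float64(0.6), np.float64(-0.45)) (np.float64(0.6), np.float64(-0.4)) (np.float64(0.6), np.float64(0.3)) (np.float64(0.6), np.float64(0.35)) (np.float64(0.65), np.float64(-0.7)) (np.float64(0.65), np.float64(-0.65)) (np.float64(0.65), np.float64(-0.6)) (np.float64(0.65), np.float64(-0.5)) (np.float64(0.65), np.float64(-0.45)) (np.float64(0.65), np.float64(-0.4)) (np.float64(0.65), np.float64(-0.35)) (np.float64(0.65), np.float64(-0.3)) (np.float64(0.65), np.float64(0.25)) (np.float64(0.65), np.float64(0.3)) (np.float64(0.65), np.float64(0.5)) (np.float64(0.65), np.float64(0.55)) (np.float64(0.7), np.float64(-0.6)) (np.float64(0.7), np.float64(-0.55)) (np.float64(0.7), np.float64(-0.5)) (np.float64(0.7), np.float64(-0.45)) (np.float64(0.7), np.float64(-0.4)) (np.float64(0.7), np.float64(-0.35)) (np.float64(0.7), np.float64(-0.3)) (np.float64(0.7), np.float64(-0.25)) (np.float64(0.7), np.float64(0.25)) (np.float64(0.7), np.float64(0.3)) (np.float64(0.7), np.float64(0.45)) (np.float64(0.7), np.float64(0.5)) (np.float64(0.7), np.float64(0.55)) (np.float64(0.7), np.float64(0.6)) 
[ 0.47818888 -0.25688704  0.15      ]
[[ 0.14419749  0.98815614  0.05248359]
 [ 0.92856303 -0.15345176  0.3379693 ]
 [ 0.34202014  0.         -0.93969262]]
[-1.51485191e-03  8.40325200e-04  1.37503640e+00] [-0.24132839  0.29288915  1.35987902]
```

```bash
python3 - <<'E'
from h import *
import pickle
c=pickle.load(open("scene0.pkl","rb"))
for u,v in[(178,150),(197,95),(183,225),(156,128),(182,80),(183,180),(230,200),(74,110),(300,165),(262,138),(330,190)]: print(u,v,world(c,u,v).round(3))
s=manip.get_state()
plan(s["position"],s["orientation"],np.array([.38,.42,.26]),tool(BX,0),8)
plan(np.array([.38,.42,.26]),tool(BX,0),np.array([.478,-.257,.2]),tool(BX,20),13)
E
```

```text
178 150 [0.571 0.829 0.095]
197 95 [0.903 1.384 0.165]
183 225 [ 0.555  0.837 -0.216]
156 128 [0.476 0.751 0.208]
182 80 [0.882 1.5   0.219]
183 180 [ 0.574  0.827 -0.024]
230 200 [0.55  0.385 0.057]
74 110 [0.198 0.512 0.348]
300 165 [0.739 0.281 0.163]
262 138 [0.646 0.34  0.247]
330 190 [0.858 0.28  0.055]
n 8 rot/row [-0.0002, 0.0001, 0.1719] deg 9.85
[-2.66, -0.62, -0.37]
[-2.73, -0.16, -0.37]
[-2.72, 0.31, -0.37]
[-2.62, 0.77, -0.37]
[-2.45, 1.21, -0.37]
[-2.21, 1.61, -0.37]
[-1.9, 1.97, -0.37]
[-1.54, 2.26, -0.37]
n 13 rot/row [-0.0, 0.0269, -0.0] deg 1.54
[-5.03, 1.54, 0.46]
[-5.04, 1.54, 0.33]
[-5.05, 1.54, 0.19]
[-5.05, 1.54, 0.06]
[-5.05, 1.54, -0.08]
[-5.05, 1.54, -0.22]
[-5.04, 1.54, -0.35]
[-5.03, 1.54, -0.49]
[-5.01, 1.54, -0.62]
[-4.99, 1.54, -0.76]
[-4.97, 1.54, -0.89]
[-4.95, 1.54, -1.02]
[-4.92, 1.54, -1.16]
```

{"fn": "drive_tool", "kwargs": {"deltas": [{"delta_pos": [-2.66,-0.62,-0.37],"delta_rot": [0,0,0.1719],"claw": 0},{"delta_pos": [-2.73,-0.16,-0.37],"delta_rot": [0,0,0.1719],"claw": 0},{"delta_pos": [-2.72,0.31,-0.37],"delta_rot": [0,0,0.1719],"claw": 0},{"delta_pos": [-2.62,0.77,-0.37],"delta_rot": [0,0,0.1719],"claw": 0},{"delta_pos": [-2.45,1.21,-0.37],"delta_rot": [0,0,0.1719],"claw": 0},{"delta_pos": [-2.21,1.61,-0.37],"delta_rot": [0,0,0.1719],"claw": 0},{"delta_pos": [-1.9,1.97,-0.37],"delta_rot": [0,0,0.1719],"claw": 0},{"delta_pos": [-1.54,2.26,-0.37],"delta_rot": [0,0,0.1719],"claw": 0}]}}

```text
time_s: 1.1
position: [0.3805, 0.4197, 0.2605]
orientation: [[0.159, 0.987, -0.001], [0.987, -0.159, -0.001], [-0.001, -0.001, -1.0]]
wrist_force: [0.7, 0.5, 0.1]
gripper_width: 0.0424
grasp_force: 0.0
```

{"fn": "drive_tool", "kwargs": {"deltas": [{"delta_pos": [-5,1.5,0],"claw": 0},{"delta_pos": [-5,1.5,0],"claw": 0},{"delta_pos": [-5,1.5,0],"claw": 0},{"delta_pos": [-5,1.5,0],"claw": 0},{"delta_pos": [-5,1.5,0],"claw": 0},{"delta_pos": [-5,1.5,0],"claw": 0},{"delta_pos": [-5,1.5,0],"claw": 0},{"delta_pos": [-5,1.5,0],"claw": 0},{"delta_pos": [-5,1.5,0],"claw": 0},{"delta_pos": [-5,1.5,0],"claw": 0}]}}

```text
schema error: expected keys delta_pos, delta_rot, claw
```

```bash
python3 - <<'E'
from h import *
s=manip.get_state();print(s["time_s"],s["position"],s["gripper_width"],s["qpos"],s["wrist_force"])
W=B(0,-.185,.13)
plan(s["position"],s["orientation"],W,tool(BX,20),5)
plan(W,tool(BX,20),B(0,-.185,.038),tool(BX,20),3)
E
```

```text
1.1 [0.38053484 0.41970584 0.26050822] 0.04242782806837323 [3.58004224e+01 7.96049203e+00 9.13914870e+01 1.33905716e-03
 8.07028766e+01 4.49602981e+01] [0.74863839 0.50379907 0.11260675]
n 5 rot/row [0.0001, 0.0699, -0.0012] deg 4.01
[-13.05, 4.08, 2.62]
[-13.2, 4.07, 1.7]
[-13.29, 4.05, 0.77]
[-13.32, 4.04, -0.16]
[-13.28, 4.02, -1.09]
n 3 rot/row [0.0, 0.0, 0.0] deg 0.0
[-1.05, 0.0, 2.88]
[-1.05, 0.0, 2.88]
[-1.05, 0.0, 2.88]
```

{"fn": "drive_tool", "kwargs": {"deltas": [{"delta_pos": [-5,1.5,0],"delta_rot": [0,0,0],"claw": 0},{"delta_pos": [-5,1.5,0],"delta_rot": [0,0,0],"claw": 0},{"delta_pos": [-5,1.5,0],"delta_rot": [0,0,0],"claw": 0},{"delta_pos": [-5,1.5,0],"delta_rot": [0,0,0],"claw": 0},{"delta_pos": [-5,1.5,0],"delta_rot": [0,0,0],"claw": 0},{"delta_pos": [-5,1.5,0],"delta_rot": [0,0,0],"claw": 0},{"delta_pos": [-5,1.5,0],"delta_rot": [0,0,0],"claw": 0},{"delta_pos": [-5,1.5,0],"delta_rot": [0,0,0],"claw": 0},{"delta_pos": [-5,1.5,0],"delta_rot": [0,0,0],"claw": 0},{"delta_pos": [-5,1.5,0],"delta_rot": [0,0,0],"claw": 0}]}}

```text
time_s: 2.35
position: [0.4513, -0.0983, 0.2607]
orientation: [[0.154, 0.988, -0.0], [0.988, -0.154, 0.0], [0.0, -0.0, -1.0]]
wrist_force: [1.4, 0.4, -0.0]
gripper_width: 0.0426
grasp_force: 0.0
```

```bash
python3 - <<'E'
from h import *
s=manip.get_state();print(s["time_s"],s["position"],s["gripper_width"],s["qpos"],s["wrist_force"])
W=B(0,-.185,.13)
plan(s["position"],s["orientation"],W,tool(BX,20),5)
plan(W,tool(BX,20),B(0,-.185,.038),tool(BX,20),3)
E
```

```text
2.35 [ 0.45127708 -0.09831603  0.26072861] 0.04263731128643754 [-2.70738419e+01 -6.10922727e+00  1.05636913e+02  9.27653310e-03
  8.04797877e+01 -1.82287402e+01] [ 1.42073429  0.41292197 -0.01473188]
n 5 rot/row [-0.0, 0.0698, -0.0001] deg 4.0
[-3.05, 1.02, 2.61]
[-3.23, 1.02, 2.39]
[-3.39, 1.02, 2.16]
[-3.53, 1.02, 1.92]
[-3.65, 1.02, 1.67]
n 3 rot/row [0.0, 0.0, 0.0] deg 0.0
[-1.05, 0.0, 2.88]
[-1.05, 0.0, 2.88]
[-1.05, 0.0, 2.88]
```

{"fn": "drive_tool", "kwargs": {"deltas": [{"delta_pos": [-3.05,1.02,2.61],"delta_rot": [0,0.0698,0],"claw": 0},{"delta_pos": [-3.23,1.02,2.39],"delta_rot": [0,0.0698,0],"claw": 0},{"delta_pos": [-3.39,1.02,2.16],"delta_rot": [0,0.0698,0],"claw": 0},{"delta_pos": [-3.53,1.02,1.92],"delta_rot": [0,0.0698,0],"claw": 0},{"delta_pos": [-3.65,1.02,1.67],"delta_rot": [0,0.0698,0],"claw": 0},{"delta_pos": [0,0,0],"delta_rot": [0,0,0],"claw": 0},{"delta_pos": [-1.05,0,2.88],"delta_rot": [0,0,0],"claw": 0},{"delta_pos": [-1.05,0,2.88],"delta_rot": [0,0,0],"claw": 0},{"delta_pos": [-1.05,0,2.88],"delta_rot": [0,0,0],"claw": 0},{"delta_pos": [0,0,0],"delta_rot": [0,0,0],"claw": 0}]}}

```text
time_s: 3.6
position: [0.4773, -0.2531, 0.0372]
orientation: [[0.144, 0.988, 0.049], [0.928, -0.153, 0.341], [0.344, -0.003, -0.939]]
wrist_force: [0.1, 0.1, 0.0]
gripper_width: 0.0429
grasp_force: 0.0
```

```bash
python3 - <<'E'
from h import *
s=manip.get_state();print(s["time_s"],s["position"],s["gripper_width"],s["wrist_force"])
d=s["position"]-B0;print("board",d@BX,d@BY,d[2])
c=cap("side");cv2.imwrite("pics/side1.png",cv2.resize(c["frame"][190:370,200:440,::-1],None,fx=3,fy=3))
for y in (-.16,-.03,.015): plan(s["position"],s["orientation"],B(0,y,.038),tool(BX,20),1)
E
```

```text
3.6 [ 0.47732368 -0.25308698  0.03723304] 0.04291918729253768 [0.10017933 0.13406059 0.01964616]
board -0.0014380816549859502 -0.1813777105467216 0.03723303765311954
n 1 rot/row [-0.0035, -0.0025, -0.0003] deg 0.25
[2.03, 0.15, 0.66]
n 1 rot/row [-0.0035, -0.0025, -0.0003] deg 0.25
[14.24, 0.16, 5.14]
n 1 rot/row [-0.0035, -0.0025, -0.0003] deg 0.25
[18.46, 0.16, 6.69]
```

View pics/side1.png

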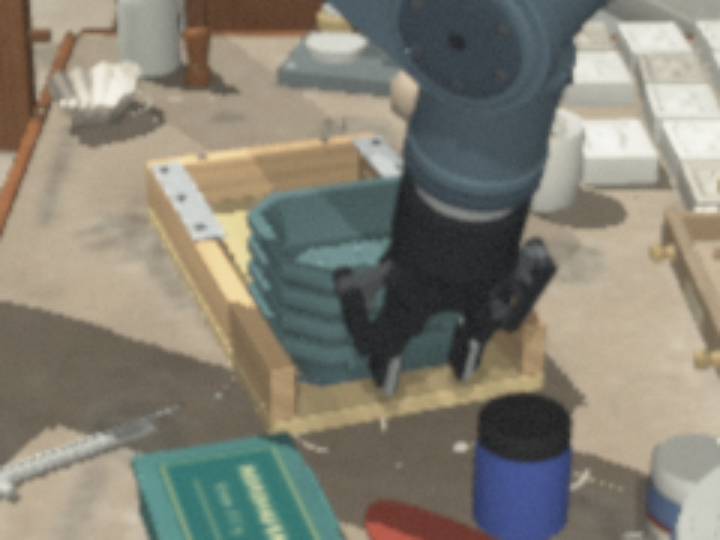

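The picture shows both fingers down in the channel at (390,375) and (465,360), behind the stack, with clearance to the fences. Next I'll push.

{"fn": "drive_tool", "kwargs": {"deltas": [{"delta_pos": [0.8,0.15,0.7],"delta_rot": [0,0,0],"claw": 0},{"delta_pos": [0.47,0,0.17],"delta_rot": [0,0,0],"claw": 0},{"delta_pos": [0.47,0,0.17],"delta_rot": [0,0,0],"claw": 0},{"delta_pos": [0.47,0,0.17],"delta_rot": [0,0,0],"claw": 0},{"delta_pos": [0.47,0,0.17],"delta_rot": [0,0,0],"claw": 0},{"delta_pos": [0.66,0,0.24],"delta_rot": [0,0,0],"claw": 0},{"delta_pos": [0.66,0,0.24],"delta_rot": [0,0,0],"claw": 0},{"delta_pos": [0.66,0,0.24],"delta_rot": [0,0,0],"claw": 0},{"delta_pos": [0.66,0,0.24],"delta_rot": [0,0,0],"claw": 0},{"delta_pos": [0.66,0,0.24],"delta_rot": [0,0,0],"claw": 0}]}}

```text
time_s: 4.9
position: [0.49, -0.1909, 0.0346]
orientation: [[0.144, 0.988, 0.053], [0.929, -0.154, 0.338], [0.342, 0.0, -0.94]]
wrist_force: [-0.5, -1.2, 2.3]
gripper_width: 0.0427
grasp_force: 0.9
```

{"fn": "drive_tool", "kwargs": {"deltas": [{"delta_pos": [0.75,0,0.27],"delta_rot": [0,0,0],"claw": 0},{"delta_pos": [0.75,0,0.27],"delta_rot": [0,0,0],"claw": 0},{"delta_pos": [0.75,0,0.27],"delta_rot": [0,0,0],"claw": 0},{"delta_pos": [0.75,0,0.27],"delta_rot": [0,0,0],"claw": 0},{"delta_pos": [0.75,0,0.27],"delta_rot": [0,0,0],"claw": 0},{"delta_pos": [0.75,0,0.27],"delta_rot": [0,0,0],"claw": 0}]}}

```text
time_s: 5.65
position: [0.4972, -0.1435, 0.0347]
orientation: [[0.144, 0.988, 0.052], [0.929, -0.154, 0.338], [0.342, -0.0, -0.94]]
wrist_force: [-0.4, -1.8, 0.4]
gripper_width: 0.0425
grasp_force: 0.8
```

```bash
python3 - <<'E'
from h import *
s=manip.get_state();print(s["time_s"],s["position"],s["wrist_force"])
d=s["position"]-B0;print("board",d@BX,d@BY,d[2])
c=cap("side");cv2.imwrite("pics/side2.png",cv2.resize(c["frame"][190:370,200:440,::-1],None,fx=3,fy=3))
E
```

```text
5.65 [ 0.49724737 -0.14349538  0.03469402] [-0.36512321 -1.79323951  0.43095416]
board 0.0014326118471359598 -0.07002677445933178 0.03469402273303686
```

View pics/side2.png

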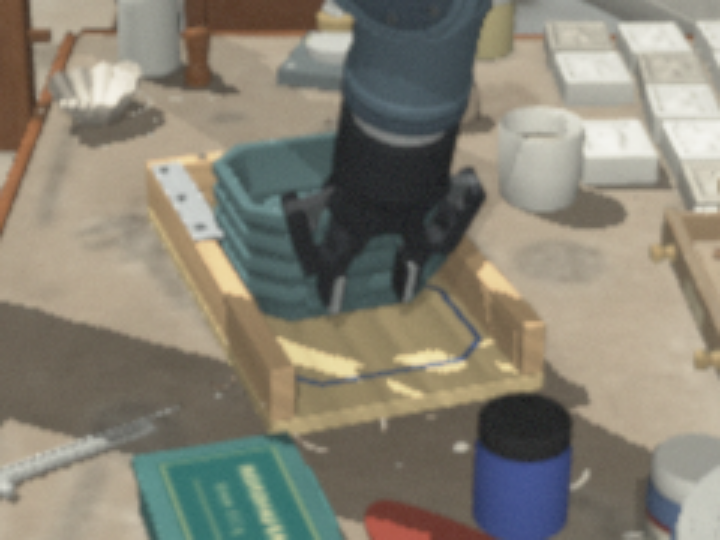

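The stack slides upright with its front at about (300,310), and the blue outline is now uncovered. I'll keep pushing.

{"fn": "drive_tool", "kwargs": {"deltas": [{"delta_pos": [0.7,0,0.255],"delta_rot": [0,0,0],"claw": 0},{"delta_pos": [0.7,0,0.255],"delta_rot": [0,0,0],"claw": 0},{"delta_pos": [0.7,0,0.255],"delta_rot": [0,0,0],"claw": 0},{"delta_pos": [0.7,0,0.255],"delta_rot": [0,0,0],"claw": 0},{"delta_pos": [0.7,0,0.255],"delta_rot": [0,0,0],"claw": 0},{"delta_pos": [0.7,0,0.255],"delta_rot": [0,0,0],"claw": 0},{"delta_pos": [0.7,0,0.255],"delta_rot": [0,0,0],"claw": 0},{"delta_pos": [0.7,0,0.255],"delta_rot": [0,0,0],"claw": 0},{"delta_pos": [0.7,0,0.255],"delta_rot": [0,0,0],"claw": 0},{"delta_pos": [0.38,0,0.14],"delta_rot": [0,0,0],"claw": 0}]}}

```text
time_s: 6.95
position: [0.5082, -0.0733, 0.0348]
orientation: [[0.144, 0.988, 0.052], [0.929, -0.153, 0.338], [0.342, 0.0, -0.94]]
wrist_force: [-0.4, -1.1, -0.8]
gripper_width: 0.043
grasp_force: 0.6
```

{"fn": "drive_tool", "kwargs": {"deltas": [{"delta_pos": [0.19,0,0.07],"delta_rot": [0,0,0],"claw": 0},{"delta_pos": [0.19,0,0.07],"delta_rot": [0,0,0],"claw": 0}]}}

```text
time_s: 7.2
position: [0.5089, -0.0699, 0.0348]
orientation: [[0.144, 0.988, 0.053], [0.929, -0.154, 0.338], [0.342, 0.0, -0.94]]
wrist_force: [-0.3, -1.1, -0.1]
gripper_width: 0.0425
grasp_force: 0.6
```

{"fn": "drive_tool", "kwargs": {"deltas": [{"delta_pos": [0.19,0,0.07],"delta_rot": [0,0,0],"claw": 0}]}}

```text
time_s: 7.32
position: [0.5092, -0.068, 0.0347]
orientation: [[0.145, 0.988, 0.053], [0.929, -0.154, 0.338], [0.342, 0.0, -0.94]]
wrist_force: [0.0, -1.2, -0.4]
gripper_width: 0.043
grasp_force: 0.7
```

```bash
python3 - <<'E'
from h import *
s=manip.get_state();d=s["position"]-B0;print("board",d@BX,d@BY,d[2])
E
```

```text
board 0.0016651180588538937 0.006440042957547449 0.03473849918414393
```

Not at the stop yet: contact is expected around y = 15 mm and TCP is at 6 mm. I'll take small steps.

{"fn": "drive_tool", "kwargs": {"deltas": [{"delta_pos": [0.24,0,0.085],"delta_rot": [0,0,0],"claw": 0},{"delta_pos": [0.19,0,0.07],"delta_rot": [0,0,0],"claw": 0}]}}

```text
time_s: 7.58
position: [0.5099, -0.0632, 0.0347]
orientation: [[0.144, 0.988, 0.053], [0.929, -0.154, 0.338], [0.342, 0.0, -0.94]]
wrist_force: [0.1, -1.1, 0.5]
gripper_width: 0.0432
grasp_force: 0.7
```

{"fn": "drive_tool", "kwargs": {"deltas": [{"delta_pos": [0.14,0,0.05],"delta_rot": [0,0,0],"claw": 0},{"delta_pos": [0.14,0,0.05],"delta_rot": [0,0,0],"claw": 0}]}}

```text
time_s: 7.82
position: [0.5103, -0.0603, 0.0347]
orientation: [[0.144, 0.988, 0.053], [0.929, -0.154, 0.338], [0.342, 0.0, -0.94]]
wrist_force: [-0.0, -1.1, 0.1]
gripper_width: 0.0423
grasp_force: 0.7
```

{"fn": "drive_tool", "kwargs": {"deltas": [{"delta_pos": [0.09,0,0.035],"delta_rot": [0,0,0],"claw": 0},{"delta_pos": [0.09,0,0.035],"delta_rot": [0,0,0],"claw": 0}]}}

```text
time_s: 8.07
position: [0.5106, -0.0585, 0.0347]
orientation: [[0.144, 0.988, 0.053], [0.929, -0.154, 0.338], [0.342, 0.0, -0.94]]
wrist_force: [0.2, -1.8, -0.1]
gripper_width: 0.0429
grasp_force: 0.7
```

{"fn": "drive_tool", "kwargs": {"deltas": [{"delta_pos": [0.09,0,0.035],"delta_rot": [0,0,0],"claw": 0},{"delta_pos": [0.09,0,0.035],"delta_rot": [0,0,0],"claw": 0}]}}

```text
time_s: 8.32
position: [0.5109, -0.0566, 0.0347]
orientation: [[0.144, 0.988, 0.053], [0.929, -0.154, 0.338], [0.342, 0.0, -0.94]]
wrist_force: [-0.8, -1.4, -0.3]
gripper_width: 0.0424
grasp_force: 0.8
```

{"fn": "drive_tool", "kwargs": {"deltas": [{"delta_pos": [0.09,0,0.035],"delta_rot": [0,0,0],"claw": 0}]}}

```text
time_s: 8.45
position: [0.5111, -0.0557, 0.0347]
orientation: [[0.144, 0.988, 0.053], [0.929, -0.154, 0.338], [0.342, 0.0, -0.94]]
wrist_force: [-1.0, -2.2, 0.1]
gripper_width: 0.0429
grasp_force: 0.8
```

{"fn": "drive_tool", "kwargs": {"deltas": [{"delta_pos": [0.09,0,0.035],"delta_rot": [0,0,0],"claw": 0}]}}

```text
time_s: 8.57
position: [0.5115, -0.0553, 0.0347]
orientation: [[0.144, 0.988, 0.053], [0.929, -0.154, 0.337], [0.341, 0.001, -0.94]]
wrist_force: [-1.0, -5.9, 1.2]
gripper_width: 0.0428
grasp_force: 3.2
```

{"fn": "drive_tool", "kwargs": {"deltas": [{"delta_pos": [0.09,0,0.035],"delta_rot": [0,0,0],"claw": 0}]}}

```text
time_s: 8.7
position: [0.5116, -0.0552, 0.0347]
orientation: [[0.144, 0.988, 0.053], [0.93, -0.153, 0.335], [0.339, 0.001, -0.941]]
wrist_force: [-3.3, -9.9, 1.5]
gripper_width: 0.0425
grasp_force: 5.3
```

```bash
cat > fit.py <<'E'
from h import *
from scipy.optimize import minimize
def loc(t,Q):
    d=Q[:,:2]-t[:2];s,c=np.sin(t[2]),np.cos(t[2]); return np.stack([d@[c,-s],d@[s,c]],1)
def rsd(q):
    a=abs(q);o=np.max([a[:,0]-.075,a[:,1]-.063,(a[:,0]+a[:,1]-.114)/2**.5],0); return np.maximum(o,-.009-o)
def fit(y0,names=("scene","side")):
    D=[]
    for n in names:
        Q=cloud(cap(n)).reshape(-1,3);D.append(Q[~np.isnan(Q[:,0])])
    D=np.vstack(D);q=loc(p,D);R=D[(D[:,2]>.097)&(D[:,2]<.105)&(abs(q[:,0])<.09)&(abs(q[:,1]-y0)<.085)]
    c2=lambda t:np.mean(np.minimum(np.maximum(rsd(loc(t,R)),0)/.002,2)**2)
    t=np.array([*B(0,y0,0)[:2],p[2]])
    t=minimize(c2,t,method="Nelder-Mead",options=dict(initial_simplex=t+np.vstack([np.zeros(3),np.diag([.005,.005,.02])]))).x
    print("tray",t[:2],np.degrees(t[2]),c2(t),len(R),"board",loc(p,t[None]),np.median(R[:,2]));return t
E
python3 -c "
from fit import *
fit(.085)
s=manip.get_state();d=s['position']-B0;print('board',d@BX,d@BY,d[2])"
```

```text
tray [0.52056441 0.01295035] 8.7004698777213 0.3428656141989609 539 board [[0.00046662 0.08814408]] 0.10081484324931678
board 0.0020346933389198737 0.019344875820187544 0.03472144485714593
```

Home: the force rises to 10 N against the stop and the fitted centre is at board y = 88.1 mm. Now I'll back off and go to corner_nr.

```bash
python3 - <<'E'
from h import *
s=manip.get_state();P,R=s["position"],s["orientation"]
G=tool(BX+BY)
W1=B(0,-.02,.045);W2=B(-.03,-.02,.18);W3=B(-.0598,.0402,.14);W4=B(-.0598,.0402,.087)
plan(P,R,W1,R,2);plan(W1,R,W2,G,6);plan(W2,G,W3,G,2);plan(W3,G,W4,G,3)
E
```

```text
n 2 rot/row [0.0, 0.0, 0.0] deg 0.0
[-1.68, -0.1, -1.15]
[-1.68, -0.1, -1.15]
n 6 rot/row [0.0228, -0.0546, -0.1295] deg 8.16
[0.76, -0.5, -2.12]
[0.71, -0.45, -2.15]
[0.65, -0.41, -2.17]
[0.58, -0.38, -2.2]
[0.51, -0.36, -2.22]
[0.43, -0.35, -2.24]
n 2 rot/row [0.0, 0.0, 0.0] deg 0.0
[3.18, 1.07, 2.0]
[3.18, 1.07, 2.0]
n 3 rot/row [0.0, 0.0, 0.0] deg 0.0
[0.0, 0.0, 1.77]
[0.0, 0.0, 1.77]
[0.0, 0.0, 1.77]
```

{"fn": "drive_tool", "kwargs": {"deltas": [{"delta_pos": [-1.68,-0.1,-1.15],"delta_rot": [0,0,0],"claw": 0},{"delta_pos": [-1.68,-0.1,-1.15],"delta_rot": [0,0,0],"claw": 0},{"delta_pos": [0.76,-0.5,-2.12],"delta_rot": [0.0228,-0.0546,-0.1295],"claw": 0.2},{"delta_pos": [0.71,-0.45,-2.15],"delta_rot": [0.0228,-0.0546,-0.1295],"claw": 0.2},{"delta_pos": [0.65,-0.41,-2.17],"delta_rot": [0.0228,-0.0546,-0.1295],"claw": 0.2},{"delta_pos": [0.58,-0.38,-2.2],"delta_rot": [0.0228,-0.0546,-0.1295],"claw": 0.2},{"delta_pos": [0.51,-0.36,-2.22],"delta_rot": [0.0228,-0.0546,-0.1295],"claw": 0.2},{"delta_pos": [0.43,-0.35,-2.24],"delta_rot": [0.0228,-0.0546,-0.1295],"claw": 0.2},{"delta_pos": [3.18,1.07,2.0],"delta_rot": [0,0,0],"claw": 0.2},{"delta_pos": [3.18,1.07,2.0],"delta_rot": [0,0,0],"claw": 0.2}]}}

```text
time_s: 10.05
position: [0.4536, -0.0243, 0.1406]
orientation: [[-0.589, 0.808, 0.001], [0.808, 0.589, 0.003], [0.002, 0.002, -1.0]]
wrist_force: [0.4, 0.3, 0.3]
gripper_width: 0.0342
grasp_force: 0.0
```

{"fn": "drive_tool", "kwargs": {"deltas": [{"delta_pos": [0,0,0],"delta_rot": [0,0,0],"claw": 0.3}]}}

```text
time_s: 10.18
position: [0.4513, -0.0227, 0.1387]
orientation: [[-0.591, 0.807, -0.005], [0.807, 0.591, 0.005], [0.007, -0.001, -1.0]]
wrist_force: [-1.3, -0.2, 0.7]
gripper_width: 0.0296
grasp_force: 0.0
```

```bash
python3 - <<'E'
from fit import *
s=manip.get_state();print(s["time_s"],s["position"],s["gripper_width"])
t=fit(.088)
plan(s["position"],s["orientation"],B(-.0598,.0402,.14),tool(BX+BY),1)
c=cap("wrist");cv2.imwrite("pics/w1.png",c["frame"][:,:,::-1]);print(c["hand_eye"].round(3),c["fov_y"])
E
```

```text
10.175 [ 0.45131699 -0.02271463  0.13869718] 0.029573849816255906
tray [0.52026443 0.01322351] 8.247678070449089 0.07203680069773141 982 board [[0.00012827 0.08836796]] 0.10070765478501065
n 1 rot/row [-0.0009, -0.0065, 0.0011] deg 0.38
[-0.34, 0.04, -0.13]
[[-0.001 -0.954 -0.3    0.077]
 [ 1.    -0.    -0.001 -0.   ]
 [ 0.001 -0.3    0.954 -0.143]
 [ 0.     0.     0.     1.   ]] 65.70646984690485
```

View pics/w1.png

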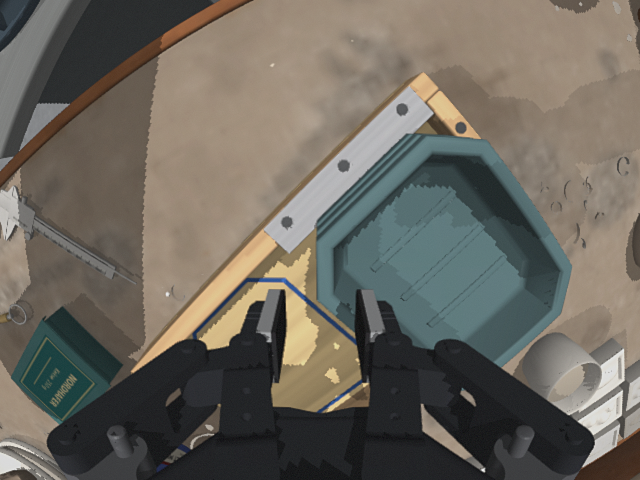

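The wrist view shows the home stack with the nr corner face running from (318,215) to (325,300). The left finger (270,330) is outside it and the right one (370,320) is over the pan. I'll descend.

{"fn": "drive_tool", "kwargs": {"deltas": [{"delta_pos": [-0.34,0.04,0.9],"delta_rot": [0,-0.0065,0],"claw": 0.3},{"delta_pos": [0,0,1.4],"delta_rot": [0,0,0],"claw": 0.3},{"delta_pos": [0,0,1.4],"delta_rot": [0,0,0],"claw": 0.3},{"delta_pos": [0,0,1.4],"delta_rot": [0,0,0],"claw": 0.3},{"delta_pos": [0,0,0],"delta_rot": [0,0,0],"claw": 0.3},{"delta_pos": [0,0,0],"delta_rot": [0,0,0],"claw": 0.3}]}}

```text
time_s: 11.08
position: [0.4561, -0.0266, 0.089]
orientation: [[-0.59, 0.807, 0.003], [0.807, 0.59, -0.002], [-0.004, 0.001, -1.0]]
wrist_force: [-0.6, 0.0, 1.0]
gripper_width: 0.0301
grasp_force: 0.0
```

```bash
python3 - <<'E'
from h import *
s=manip.get_state();print(s["time_s"],s["position"],s["gripper_width"],s["wrist_force"])
plan(s["position"],s["orientation"],B(-.0598,.0402,.087),tool(BX+BY),1)
c=cap("wrist");cv2.imwrite("pics/w2.png",cv2.resize(c["frame"][200:440,180:480,::-1],None,fx=2.5,fy=2.5))
E
```

```text
11.075 [ 0.45609489 -0.02656084  0.08904939] 0.030135829991149887 [-0.64984689  0.02512177  0.95866172]
n 1 rot/row [0.0013, 0.0036, -0.0003] deg 0.22
[0.26, -0.12, 0.2]
```

View pics/w2.png

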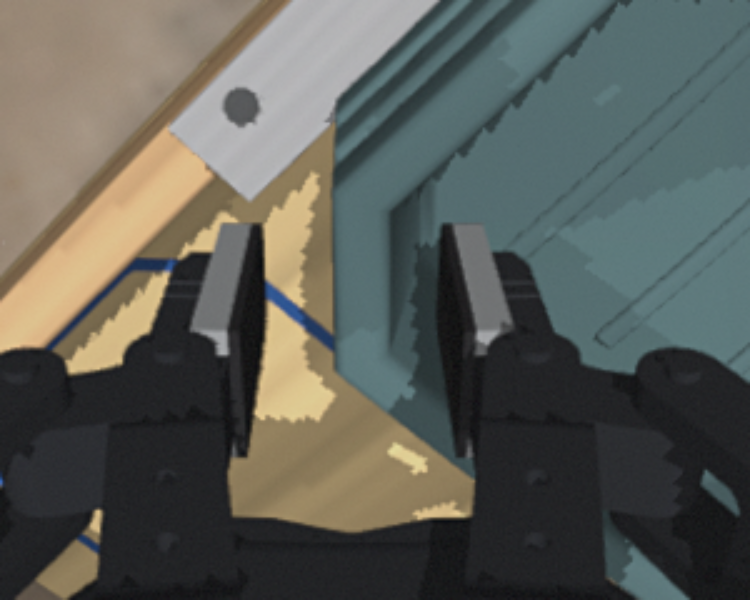

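```bash
python3 - <<'E'
from h import *
s=manip.get_state();c=cap("wrist");f=240/np.tan(np.radians(c["fov_y"]/2));H=c["hand_eye"]
def pt(U,V,zt): # crop px -> tool xy at tool z
    d=np.array([180+U/2.5-c["cx"],200+V/2.5-c["cy"]]);r=np.hypot(*d);th=r/f
    ray=np.array([*(np.sin(th)*d/r),np.cos(th)]);ray=H[:3,:3]@ray;o=H[:3,3];return o+ray*(zt-o[2])/ray[2]
zt=s["position"][2]-.102
for U,V in[(390,212),(390,352),(335,370),(334,190)]: 
    q=pt(U,V,zt);w=s["position"]+s["orientation"]@q-B0;print(U,V,(q*1e3).round(1),"board",(w@BX*1e3).round(1),(w@BY*1e3).round(1))
for U,V in[(263,224),(440,224)]: print((pt(U,V,0)*1e3).round(1),(pt(U,V,-.008)*1e3).round(1))
E
```

```text
390 212 [ 16.4   5.5 -12.6] board -64.7 54.8
390 352 [ -9.4   6.  -12.6] board -46.1 36.8
335 370 [-13.   -3.2 -12.6] board -50.0 27.8
334 190 [ 20.2  -3.1 -12.6] board -73.4 51.3
[  8.3 -15.5   0. ] [ 12.1 -14.6  -8. ]
[ 8.3 14.7  0. ] [12.1 13.9 -8. ]
```

{"fn": "drive_tool", "kwargs": {"deltas": [{"delta_pos": [0.3,0.17,0.15],"delta_rot": [0,0,0],"claw": 0.3},{"delta_pos": [0,0,0],"delta_rot": [0,0,0],"claw": 0.3},{"delta_pos": [0,0,0],"delta_rot": [0,0,0],"claw": 0.5},{"delta_pos": [0,0,0],"delta_rot": [0,0,0],"claw": 0.6},{"delta_pos": [0,0,0],"delta_rot": [0,0,0],"claw": 0.7},{"delta_pos": [0,0,0],"delta_rot": [0,0,0],"claw": 0.8},{"delta_pos": [0,0,0],"delta_rot": [0,0,0],"claw": 1},{"delta_pos": [0,0,0],"delta_rot": [0,0,0],"claw": 1},{"delta_pos": [0,0,0],"delta_rot": [0,0,0],"claw": 1}]}}

```text
time_s: 12.3
position: [0.4556, -0.0232, 0.0876]
orientation: [[-0.59, 0.807, 0.003], [0.807, 0.59, -0.002], [-0.004, 0.001, -1.0]]
wrist_force: [-1.8, -0.3, 2.3]
gripper_width: 0.0074
grasp_force: 59.7
```

```bash
python3 - <<'E'
from fit import *
s=manip.get_state();print(s["time_s"],s["position"],s["orientation"].round(3).tolist(),s["gripper_width"],s["grasp_force"],s["wrist_force"])
t=fit(.088)
# tilt about fl corner: rotation axis along board (x,-y) direction
P,R=s["position"],s["orientation"]
piv=B(.0598,.088+.0478,.092); dg=(BX+BY)/2**.5
ax=np.cross(Z,dg); ax/=np.linalg.norm(ax)
sg=1 if (np.cross(ax,P-piv))[2]>0 else -1
prev=(P,R)
for a in np.arange(1,9.1,1):
    M=Ro.from_rotvec(sg*ax*np.radians(a)).as_matrix();n=(piv+M@(P-piv),M@R)
    print(a,(prev[1].T@(n[0]-prev[0])*100).round(3),Ro.from_matrix(prev[1].T@n[1]).as_rotvec().round(4));prev=n
E
```

```text
12.3 [ 0.45557107 -0.02318977  0.0876465 ] [[-0.59, 0.807, 0.003], [0.807, 0.59, -0.002], [-0.004, 0.001, -1.0]] 0.007370663788433784 59.68254268169403 [-1.77498436 -0.26448483  2.32832457]
tray [0.51987829 0.01345715] 8.577623720561926 0.3380686969751478 877 board [[-0.00028915  0.08853959]] 0.10076751907310666
1.0 [-0.001 -0.005 -0.261] [ 0.0175 -0.     -0.0001]
2.0 [-0.001 -0.005 -0.261] [ 0.0175 -0.     -0.0001]
3.0 [-0.001 -0.005 -0.261] [ 0.0175 -0.     -0.0001]
4.0 [-0.001 -0.005 -0.261] [ 0.0175 -0.     -0.0001]
5.0 [-0.001 -0.005 -0.261] [ 0.0175 -0.     -0.0001]
6.0 [-0.001 -0.005 -0.261] [ 0.0175 -0.     -0.0001]
7.0 [-0.001 -0.005 -0.261] [ 0.0175 -0.     -0.0001]
8.0 [-0.001 -0.005 -0.261] [ 0.0175 -0.     -0.0001]
9.0 [-0.001 -0.005 -0.261] [ 0.0175 -0.     -0.0001]
```

Firm grip on the rim (60 N), and the stack is still home. Now I'll tilt about the fl corner.

{"fn": "drive_tool", "kwargs": {"deltas": [{"delta_pos": [0,0,-0.13],"delta_rot": [0.00875,0,0],"claw": 1},{"delta_pos": [0,0,-0.13],"delta_rot": [0.00875,0,0],"claw": 1},{"delta_pos": [0,0,-0.13],"delta_rot": [0.00875,0,0],"claw": 1},{"delta_pos": [0,0,-0.13],"delta_rot": [0.00875,0,0],"claw": 1},{"delta_pos": [0,-0.005,-0.26],"delta_rot": [0.0175,0,0],"claw": 1},{"delta_pos": [0,-0.005,-0.26],"delta_rot": [0.0175,0,0],"claw": 1}]}}

```text
time_s: 13.15
position: [0.4555, -0.0229, 0.098]
orientation: [[-0.59, 0.806, -0.055], [0.807, 0.588, -0.044], [-0.003, -0.07, -0.998]]
wrist_force: [-1.1, 1.2, -1.8]
gripper_width: 0.0071
grasp_force: 59.0
```

{"fn": "drive_tool", "kwargs": {"deltas": [{"delta_pos": [0,-0.005,-0.26],"delta_rot": [0.0175,0,0],"claw": 1},{"delta_pos": [0,-0.005,-0.26],"delta_rot": [0.0175,0,0],"claw": 1},{"delta_pos": [0,-0.005,-0.26],"delta_rot": [0.0175,0,0],"claw": 1},{"delta_pos": [0,-0.005,-0.26],"delta_rot": [0.0175,0,0],"claw": 1},{"delta_pos": [0,0,0],"delta_rot": [0,0,0],"claw": 1}]}}

```text
time_s: 13.78
position: [0.4568, -0.0227, 0.1087]
orientation: [[-0.59, 0.8, -0.109], [0.807, 0.584, -0.085], [-0.005, -0.138, -0.99]]
wrist_force: [-0.8, 0.1, -0.8]
gripper_width: 0.0074
grasp_force: 59.2
```

```bash
cat > chk.py <<'E'
from h import *
def chk(nm):
    s=manip.get_state();print(s["time_s"],s["position"],s["orientation"].round(3).tolist(),s["gripper_width"],s["grasp_force"],s["wrist_force"])
    c=cap("side");cv2.imwrite(f"pics/{nm}.png",cv2.resize(c["frame"][150:350,200:440,::-1],None,fx=3,fy=3))
E
python3 -c "
from chk import *
chk('side3')"
```

```text
13.775 [ 0.45684003 -0.02267781  0.10873331] [[-0.59, 0.8, -0.109], [0.807, 0.584, -0.085], [-0.005, -0.138, -0.99]] 0.007365105621483574 59.18627679347992 [-0.82203344  0.06694463 -0.80803275]
```

View pics/side3.png

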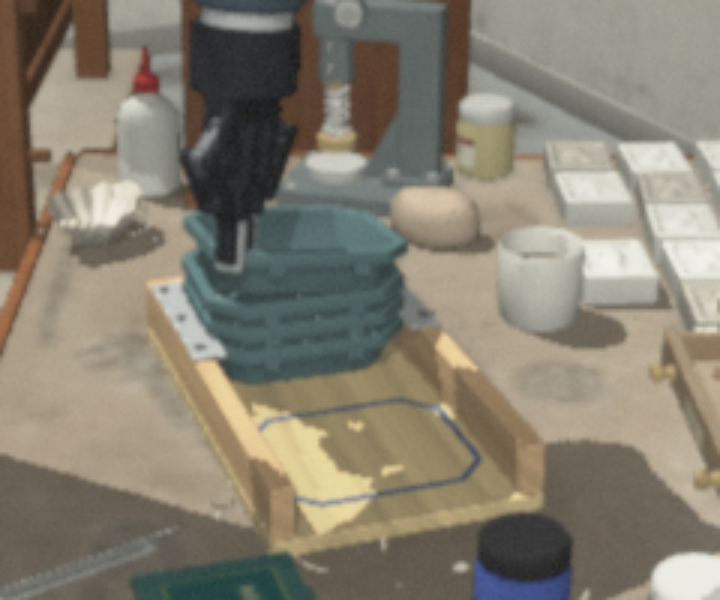

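The top tray is clearly tilted, with its nr rim at (235,265) raised and the far corner at (400,245) still down. The lower trays are in place under the keepers. Now I'll lift slowly.

{"fn": "drive_tool", "kwargs": {"deltas": [{"delta_pos": [0,-0.02,-0.15],"delta_rot": [0,0,0],"claw": 1},{"delta_pos": [0,-0.02,-0.15],"delta_rot": [0,0,0],"claw": 1},{"delta_pos": [0,-0.02,-0.15],"delta_rot": [0,0,0],"claw": 1}]}}

```text
time_s: 14.2
position: [0.4559, -0.0224, 0.1128]
orientation: [[-0.59, 0.8, -0.11], [0.807, 0.584, -0.084], [-0.003, -0.139, -0.99]]
wrist_force: [-0.0, -1.1, -1.0]
gripper_width: 0.0074
grasp_force: 59.0
```

{"fn": "drive_tool", "kwargs": {"deltas": [{"delta_pos": [0,-0.02,-0.15],"delta_rot": [0,0,0],"claw": 1},{"delta_pos": [0,-0.02,-0.15],"delta_rot": [0,0,0],"claw": 1},{"delta_pos": [0,-0.02,-0.15],"delta_rot": [0,0,0],"claw": 1},{"delta_pos": [0,-0.02,-0.15],"delta_rot": [0,0,0],"claw": 1}]}}

```text
time_s: 14.7
position: [0.4566, -0.0224, 0.1191]
orientation: [[-0.59, 0.8, -0.109], [0.807, 0.584, -0.085], [-0.004, -0.138, -0.99]]
wrist_force: [0.3, 0.6, -1.4]
gripper_width: 0.0072
grasp_force: 59.2
```

```bash
cat >> chk.py <<'E'
def tilt(nm=None):
    # plane of pan floor / tray points by color segmentation above z
    s=manip.get_state();print("t",s["time_s"],"torque",s["wrist_torque"].round(2) if hasattr(s["wrist_torque"],"round") else s["wrist_torque"])
    c=cap("side");P=cloud(c)
    # highest points per board cell along the diagonal -> rim heights near corners
    q=P.reshape(-1,3);q=q[~np.isnan(q[:,0])];d=q-B0;x,y=d@BX,d@BY
    for n,(a,b) in dict(nr=(-.06,.04),fr=(.06,.04),nl=(-.06,.136),fl=(.06,.136)).items():
        m=(abs(x-a)<.013)&(abs(y-b)<.013)&(q[:,2]<.16); print(n,m.sum(),np.percentile(q[m,2],[80,97]).round(4) if m.sum() else None)
E
python3 -c "
from chk import *
tilt();chk('side4')"
```

```text
t 14.7 torque [ 0.05 -0.05  0.01]
nr 555 [0.1374 0.1558]
fr 305 [0.0962 0.1223]
nl 104 [0.1194 0.1249]
fl 124 [0.1093 0.1119]
14.75 [ 0.45664379 -0.02249017  0.11926748] [[-0.59, 0.8, -0.109], [0.807, 0.584, -0.085], [-0.004, -0.138, -0.99]] 0.007136302051566315 59.18098568916321 [-0.12461646  0.7487014  -0.90642214]
```

The fl corner is about 10 mm up and the force is only about the tray's weight, so the tray has come free. I'll lift it clear.

{"fn": "drive_tool", "kwargs": {"deltas": [{"delta_pos": [0,-0.07,-0.5],"delta_rot": [0,0,0],"claw": 1},{"delta_pos": [0,-0.11,-0.8],"delta_rot": [0,0,0],"claw": 1},{"delta_pos": [0,-0.14,-1.0],"delta_rot": [0,0,0],"claw": 1},{"delta_pos": [0,-0.14,-1.0],"delta_rot": [0,0,0],"claw": 1},{"delta_pos": [0,-0.14,-1.0],"delta_rot": [0,0,0],"claw": 1},{"delta_pos": [0,-0.14,-1.0],"delta_rot": [0,0,0],"claw": 1},{"delta_pos": [0,-0.14,-1.0],"delta_rot": [0,0,0],"claw": 1},{"delta_pos": [0,-0.11,-0.8],"delta_rot": [0,0,0],"claw": 1},{"delta_pos": [0,-0.05,-0.4],"delta_rot": [0,0,0],"claw": 1}]}}

```text
time_s: 15.92
position: [0.4564, -0.0222, 0.1952]
orientation: [[-0.59, 0.8, -0.109], [0.807, 0.584, -0.085], [-0.004, -0.138, -0.99]]
wrist_force: [0.9, 0.7, -0.8]
gripper_width: 0.0069
grasp_force: 59.2
```

{"fn": "drive_tool", "kwargs": {"deltas": [{"delta_pos": [0,0,0],"delta_rot": [-0.02,0,0],"claw": 1},{"delta_pos": [0,0,0],"delta_rot": [-0.025,0,0],"claw": 1},{"delta_pos": [0,0,0],"delta_rot": [-0.025,0,0],"claw": 1},{"delta_pos": [0,0,0],"delta_rot": [-0.025,0,0],"claw": 1},{"delta_pos": [0,0,0],"delta_rot": [-0.025,0,0],"claw": 1},{"delta_pos": [0,0,0],"delta_rot": [-0.02,0,0],"claw": 1}]}}

```text
time_s: 16.68
position: [0.4562, -0.0223, 0.1946]
orientation: [[-0.59, 0.808, 0.004], [0.808, 0.59, -0.001], [-0.004, 0.003, -1.0]]
wrist_force: [0.3, 0.1, -1.0]
gripper_width: 0.0072
grasp_force: 59.2
```

```bash
python3 - <<'E'
from chk import *
chk('side5')
s=manip.get_state();P,R=s["position"],s["orientation"]
plan(P,R,P-.160*BY,R,8)
import pickle; pickle.dump((cap("scene"),cap("side")),open("l.pkl","wb"))
E
```

```text
16.675 [ 0.45615331 -0.02227243  0.19464234] [[-0.59, 0.808, 0.004], [0.808, 0.59, -0.001], [-0.004, 0.003, -1.0]] 0.00717443328904213 59.162179827690125 [ 0.31464878  0.11802907 -0.96113784]
n 8 rot/row [0.0, 0.0, 0.0] deg 0.0
[-1.41, -1.41, 0.0]
[-1.41, -1.41, 0.0]
[-1.41, -1.41, 0.0]
[-1.41, -1.41, 0.0]
[-1.41, -1.41, 0.0]
[-1.41, -1.41, 0.0]
[-1.41, -1.41, 0.0]
[-1.41, -1.41, 0.0]
```

View pics/side5.png

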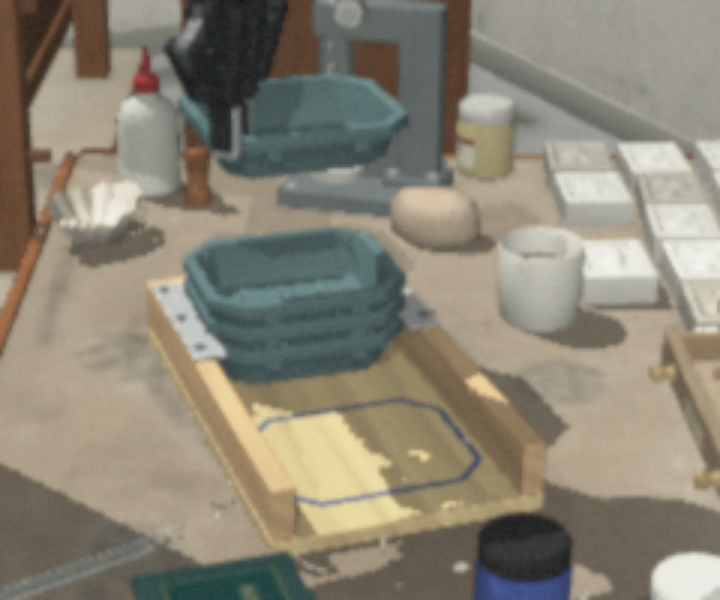

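The top tray hangs alone at about (290,125), level, and the other three trays are still home at (295,305). Now I'll carry it over the outline.

{"fn": "drive_tool", "kwargs": {"deltas": [{"delta_pos": [-0.8,-0.8,0],"delta_rot": [0,0,0],"claw": 1},{"delta_pos": [-1.4,-1.4,0],"delta_rot": [0,0,0],"claw": 1},{"delta_pos": [-1.6,-1.6,0],"delta_rot": [0,0,0],"claw": 1},{"delta_pos": [-1.6,-1.6,0],"delta_rot": [0,0,0],"claw": 1},{"delta_pos": [-1.6,-1.6,0],"delta_rot": [0,0,0],"claw": 1},{"delta_pos": [-1.6,-1.6,0],"delta_rot": [0,0,0],"claw": 1},{"delta_pos": [-1.3,-1.3,0],"delta_rot": [0,0,0],"claw": 1},{"delta_pos": [-0.9,-0.9,0],"delta_rot": [0,0,0],"claw": 1},{"delta_pos": [-0.5,-0.5,0],"delta_rot": [0,0,0],"claw": 1},{"delta_pos": [0,0,0],"delta_rot": [0,0,0],"claw": 1}]}}

```text
time_s: 18.08
position: [0.4316, -0.1802, 0.1948]
orientation: [[-0.59, 0.808, 0.003], [0.808, 0.59, -0.002], [-0.003, 0.001, -1.0]]
wrist_force: [-0.4, -0.6, -1.5]
gripper_width: 0.0073
grasp_force: 59.2
```

```bash
cat > fin.py <<'E'
from h import *
from scipy.optimize import minimize
from fit import loc,rsd
def fin(zr=.21):
    s=manip.get_state();print(s["time_s"],s["position"],s["orientation"].round(4).tolist(),s["wrist_force"])
    D=[]
    for n in("scene","side"):
        Q=cloud(cap(n)).reshape(-1,3);D.append(Q[~np.isnan(Q[:,0])])
    D=np.vstack(D);q=loc(p,D)
    D=D[(D[:,2]>.16)&(D[:,2]<.235)&(abs(q[:,0])<.1)&(abs(q[:,1]+.072)<.09)]
    # plane+pose fit, rim points near plane (tray z top) ; unknown x,y,yaw,z,tilt x,tilt y
    def c(t):
        l=loc(t[:3],D);h=D[:,2]-(t[3]+t[4]*l[:,0]+t[5]*l[:,1])
        r=np.hypot(np.maximum(rsd(l),0),h)/.002
        return np.mean(np.minimum(r,2)**2)
    best=None
    for z in np.arange(zr-.012,zr+.012,.004):
        t0=np.array([*B(0,-.072,0)[:2],p[2],z,0,0])
        r=minimize(c,t0,method="Nelder-Mead",options=dict(maxiter=1500,initial_simplex=t0+np.vstack([np.zeros(6),np.diag([.006,.006,.03,.004,.03,.03])])))
        if best is None or r.fun<best.fun: best=r
    t=best.x;print("cost",best.fun,len(D),"board xy",loc(p,t[None,:2])*1e3,"yaw err",np.degrees(t[2]-p[2]),"ztop",t[3],"tilt deg",np.degrees(t[4:]))
    l=loc(t[:3],D);h=abs(D[:,2]-(t[3]+t[4]*l[:,0]+t[5]*l[:,1]));I=(h<.003)&(rsd(l)<.002)
    for a in(-1,1):
        for b in(-1,1): print(a,b,(I&(l[:,0]*a>0)&(l[:,1]*b>0)).sum())
    return t
if __name__=="__main__": fin()
E
python3 fin.py
```

```text
18.075 [ 0.43162241 -0.180243    0.1948286 ] [[-0.5896, 0.8077, 0.0032], [0.8077, 0.5896, -0.0019], [-0.0035, 0.0014, -1.0]] [-0.35989373 -0.5640392  -1.53032906]
cost 3.1665815930057826 4429 board xy [[  0.5267466  -70.30900234]] yaw err -0.1687386768349104 ztop 0.20678206425036583 tilt deg [-0.21660511 -0.07819624]
-1 -1 305
-1 1 126
1 -1 318
1 1 289
```

{"fn": "drive_tool", "kwargs": {"deltas": [{"delta_pos": [-0.1,-0.1,0],"delta_rot": [0,0,0],"claw": 1},{"delta_pos": [0,0,0],"delta_rot": [0,0,0],"claw": 1},{"delta_pos": [0,0,0],"delta_rot": [0,0,0],"claw": 1},{"delta_pos": [0,0,0],"delta_rot": [0,0,0],"claw": 1}]}}

```text
time_s: 18.68
position: [0.4315, -0.1814, 0.1949]
orientation: [[-0.59, 0.807, 0.003], [0.807, 0.59, -0.002], [-0.004, 0.001, -1.0]]
wrist_force: [0.1, 0.5, -0.8]
gripper_width: 0.007
grasp_force: 59.2
```

```bash
sed 's/\.097/.079/;s/\.105/.087/' fit.py > fit2.py; python3 - <<'E'
import fit2, fin
fit2.fit(.088); fin.fin()
c=fin.cap("side");fin.cv2.imwrite("pics/side6.png",fin.cv2.resize(c["frame"][130:370,180:480,::-1],None,fx=2.5,fy=2.5))
E
```

```text
tray [0.52004755 0.01182265] 10.47168008719881 0.11733649000366102 783 board [[0.00012893 0.08695042]] 0.08282190957035751
18.775 [ 0.43145567 -0.18144123  0.19488028] [[-0.59, 0.8074, 0.0033], [0.8074, 0.59, -0.0022], [-0.0037, 0.0014, -1.0]] [-0.94969824  0.42256478 -0.55607631]
cost 3.182400670339068 4450 board xy [[  0.40110322 -71.65366259]] yaw err -0.28540000723919273 ztop 0.20692571185303205 tilt deg [-0.26814986 -0.11074278]
-1 -1 298
-1 1 125
1 -1 329
1 1 276
```

View pics/side6.png

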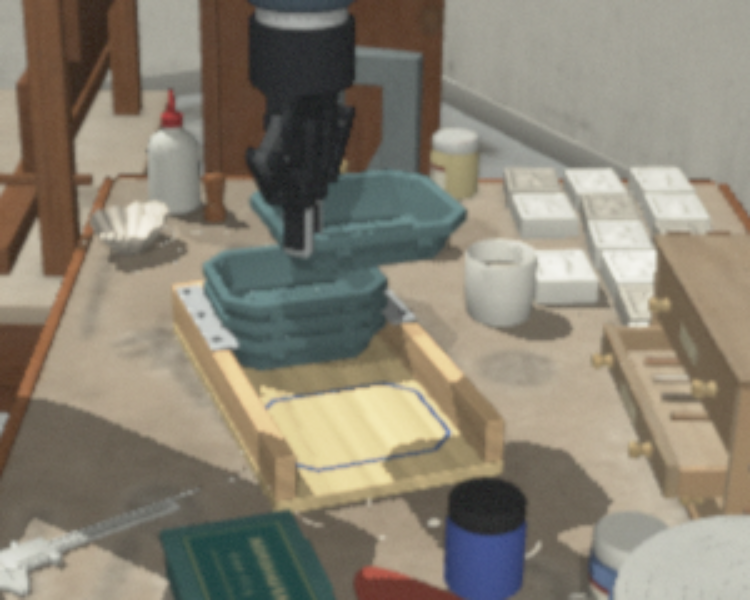

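The tray is held level at (360,215) over the outline, the three lower trays are home at (295,310), and the bystanders are untouched. Handing in.

```bash
python3 -c "
from cell import manip
print(manip.job_done())"
```

```text
the job is handed in; nothing more can be done
None
```

The job is handed in at about 19 s of the 51 s allowed: the three lower trays measured home against the stop (within about 1 mm), and the top tray is held level about 16 cm above the board, within about 0.5 mm of the outline's centre. While the tray was tilted 8°, the fl corner's being down was judged from a picture and later heights, not measured directly.

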